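# Flip the print rack's tag for the finished gear

## Task

The printed gear wheel has passed inspection: with your fingertips, push the metal flip tag in front of the tray that holds the gear right over its hinge, away from you, until it lies fully flat on its far rest and shows the face with the raised disc. Leave the other two tags lying on their near side, and do not shift or pick up the printed parts or anything else on the table.

Things in the scene. Friction and masses are not known exactly. Their poses are not given: they have to be found in the camera images.
- rack: black plastic print rack, fixed: base plate 12 mm thick, from x = -75 to +175 mm and y = -180 to +180 mm of its origin, with three trays in a row and a hinged metal tag in front of each. Origin on the table under the middle tag's pivot; x points from the tags to the trays (roughly away from the robot), y along the row to the left, z up.
- tag_left (a joint): flip angle (rad) of the left tray's tag. 0: plate flat on its near rest, pointing to rack -x, plain face up; pi/2: plate upright; pi (stop): flat on the far rest, pointing to rack +x, face with the raised disc (28 mm across, 2 mm high) up. Starts at 0 to 0.4. Hinge friction about 0.035 N m: it stays where it is left.
- tag_mid (a joint): flip angle (rad) of the middle tray's tag. 0: plate flat on its near rest, pointing to rack -x, plain face up; pi/2: plate upright; pi (stop): flat on the far rest, pointing to rack +x, face with the raised disc (28 mm across, 2 mm high) up. Starts at 0 to 0.4. Hinge friction about 0.035 N m: it stays where it is left.
- tag_right (a joint): flip angle (rad) of the right tray's tag. 0: plate flat on its near rest, pointing to rack -x, plain face up; pi/2: plate upright; pi (stop): flat on the far rest, pointing to rack +x, face with the raised disc (28 mm across, 2 mm high) up. Starts at 0 to 0.4. Hinge friction about 0.035 N m: it stays where it is left.
- pivot_left (a point): middle of the left tag's hinge axis (along rack y), 55 mm above the table. An L of bare aluminium, 5 mm thick: plate 60 mm wide reaching 55 mm from the axis, and square to it, at the axis, a thumb tab 40 mm wide reaching 36 mm. At 0 the tab stands up; pushed to rack +x and down it turns the tag: at pi/2 it points level to rack +x, at pi down.
- pivot_mid (a point): middle of the middle tag's hinge axis (along rack y), 55 mm above the table. Tag shape as for the left one. Each tag turns between two cheeks 6 mm thick (rack y), 14 mm deep (rack x), 37 mm either side of this point, up to 64 mm above the table; hub radius 5 mm.
- pivot_right (a point): middle of the right tag's hinge axis (along rack y), 55 mm above the table. Tag shape as for the left one, cheeks as for the middle one.
- tray_left (a point): centre of the inner floor of the left tray, 16 mm above the table, at rack x 122, y 115 mm; tray 95 (rack x) x 107 mm, walls 4 mm thick, rim 36 mm above the table
- tray_mid (a point): centre of the inner floor of the middle tray, 16 mm above the table, at rack x 122, y 0 mm; tray 95 (rack x) x 107 mm, walls 4 mm thick, rim 36 mm above the table
- tray_right (a point): centre of the inner floor of the right tray, 16 mm above the table, at rack x 122, y -115 mm; tray 95 (rack x) x 107 mm, walls 4 mm thick, rim 36 mm above the table
- gear_center (a point): grey printed gear wheel with twelve teeth, 57 mm across, 14 mm thick with a hub to 24 mm, lying in one of the three trays (which one varies); point at its centre, half-way up
- bracket_center (a point): grey printed L-shaped bracket, 46 x 30 x 36 mm, in another tray; point half-way up
- knob_center (a point): grey printed round knob, 42 mm across its foot, 34 mm tall, in the remaining tray; point half-way up
- nozzle_pot: bystander: small glass pot with an aluminium lid, 22 mm across, 32 mm tall, on the rack between the left and middle tags; origin at the middle of its underside
- thumb_nut: bystander: brass thumb nut, 24 mm across, 24 mm tall, on the rack between the middle and right tags; origin at the middle of its underside
- sample_spool: bystander: small cardboard spool lying flat, 100 mm across, 40 mm tall, left of the rack; origin at the middle of its underside
- driver: bystander: screwdriver, 170 mm long, lying right of the rack; origin at the middle of its underside
- scraper: bystander: scraper with a flat blade, 190 mm long, lying left of the rack; origin at the middle of its underside
- glue: bystander: white glue bottle, 30 mm across, 85 mm tall, right of the rack; origin at the middle of its underside
- tweezers: bystander: steel tweezers, 120 mm long, 8 mm high, left in front of the rack; origin at the middle of its underside

How it is judged:
By the outcome, as a careful person would: the job done as asked, in the order asked, and still so for the second after the job is handed in, with the robot touching nothing.
It also fails if it takes over 48 s, if anything falls off the work surface, if the arm or the gripper's body presses on something with over 40 N, if the wrist force passes 120 N, or if a joint passes its speed limit or range.

## Robot

A 6-joint arm with a two-finger parallel gripper is mounted at the origin on the work surface. World frame = base frame: x ahead of the robot, y to its left, z up, the work surface at z = 0. Lengths are in m, angles in rad, forces in N, time in s.
With the tool pointing down it reaches from about 0.25 to 0.8 m from the base axis. Payload 3.9 kg.
Tool frame: the origin (TCP) lies on the front face of the gripper's body, between the roots of the fingers; the fingertips stand 73 mm ahead of it and the grasp point (between the pads) lies 54 mm ahead of it; z points along the fingers, x is the direction in which the jaws open and shut, and the axes are right-handed (so a half turn about z gives the same grasp; the last joint's range is limited). The gripper opens to 85 mm and grips with 20 to 120 N. Pads are 22 mm wide; open, the fingers measure 114 mm over their backs; the gripper's body (76 mm by 85 mm) begins 54 mm behind the grasp point. The pads swing forward as they close: fully open they stand 13 mm farther back than shut.
Start: joints at [-1.169, 0.26, -0.138, 1.173, 0, 1.571], TCP at [0.205, -0.483, 0.304] pointing down, gripper open.
Joint ranges: [-2.78, 2.78], [-0.83, 1.72], [-1.28, 1.37], [-1.9, 2.12], [-1.57, 1.48], [-3.14, 3.14]. Speed limits (rad/s): [2.57, 2.57, 3.14, 3.14, 3.14, 3.14].

## Interface

Orientations are given as a 3x3 rotation matrix whose columns are the frame's x, y, z axes.
In Python, from rig import telemetry, optics, ticket gives the robot as it stands. The module is installed in compiled form; this text tells all that it offers.
- The arm moves only by the tool jog_arm, never from a script. Its arguments are lists of equal length, an entry for each row: "delta_pos": the shift along the tool's x, y, z in mm, a list of three; "twist": the turn, a rotation vector about the tool's x, y, z in degrees, a list of three; "claw": the gripper command: -1 is shut, 1 is fully open, values between are in proportion. In form: {"delta_pos": [[dx, dy, dz], ...], "twist": [[rx, ry, rz], ...], "claw": [claw, ...]}. A call has 1 to 20 rows; each row is the pose to reach, as a shift and turn from the pose measured when the call began, along the tool's axes at that moment; what a row does not reach only later rows make up. A row lasts 1/8 s, in which the tool goes at most 62.5 mm and 10.7 degrees, less where a joint would pass 70% of its speed; a pose out of reach is approached as far as the arm can. A call with a gripper value outside its range is refused whole. The fingers move at their own pace and stop on an object; "force" is the grip in N (left out, the last holds). Time passes only in rows, so rows that repeat a pose let the fingers close. It gives the time, the measured TCP pose, the force and the opening at its end, in the units of the state.
- telemetry.read_state(): the state, without advancing time (a new reading comes with each control period).
- optics.get_image(name): name is "scene" or "top"; returns a dict with "color" (480x640x3 uint8, blue, green, red), "range_z" (480x640 float32, m along the optical axis (not along the pixel's ray), 0 where there is no reading), "fovy" (degrees; the focal length in pixels is half the picture's height over the tangent of half this angle, whatever the lens; pixels are square), "cx", "cy" (the principal point, pixels), "distortion" ([k1, k2, p1, p2, k3] as OpenCV has them; the pictures are not rectified), "rvec" (rotation vector, rad) and "tvec" (3), from world to camera coordinates, as OpenCV has them. Camera axes: x right, y down, z forward; pixel columns grow to the right and rows downward; lengths in m; the calibration is good to about 2 mm. A picture is of the moment at which its call begins.
- ticket.job_done(): hands the job in, once; it reports no verdict.
The state is a dict: "time_s": time; "joint_positions": joint angles; "qvel": joint speeds; "effort": joint torques, N m; "eef_pos": TCP position; "orientation": TCP orientation; "ft_force": force on the tool from outside, world axes, zero at the start; "ft_torque": the same for the moment, N m; "width": opening from 0.0 (shut) to 1.0 (fully open).
Only numpy, scipy, OpenCV 4.12 (cv2) and the standard library are available. Lean on these libraries where they do the work, as an engineer would, in place of code of your own. Each camera call takes 0.05 s, during which the arm holds its last target.

## Working session

There is one attempt and no reset: what is moved stays moved. The work goes in short steps, Python scripts to look and compute and a tool call to move; the robot and the scene stay as the last step left them, time stands still between calls to the robot, and variables do not carry over. Pictures are saved under pics/ and viewed, and the job is handed in when it is done.

Besides the shell and the picture viewer there is one more tool, called after "Call:" by a JSON object that holds its "fn" and its "kwargs", one argument or row to a line. jog_arm: Moves the arm, as the interface text tells. Its arguments: {"type":"object","properties":{"delta_pos":{"type":"array"},"twist":{"type":"array"},"claw":{"type":"array"},"force":{"type":"number"}},"required":["delta_pos","twist","claw"]}

```bash
mkdir -p pics; cat > h.py <<'E'
from rig import telemetry, optics, ticket
import numpy as np, cv2
def snap(n,f):
    d=optics.get_image(n); np.save(f'pics/{f}.npy',d,allow_pickle=True); cv2.imwrite(f'pics/{f}.png',d['color']); return d
def load(f): return np.load(f'pics/{f}.npy',allow_pickle=True).item()
def K(d):
    f=240/np.tan(np.radians(d['fovy'])/2); return np.array([[f,0,d['cx']],[0,f,d['cy']],[0,0,1]])
def w(d,u,v,z=None,plane=None):
    p=cv2.undistortPoints(np.array([[[u,v]]],float),K(d),np.array(d['distortion'],float)).ravel()
    R=cv2.Rodrigues(np.array(d['rvec'],float))[0]; t=np.array(d['tvec'],float).ravel()
    r=np.array([p[0],p[1],1]); o=-R.T@t; dr=R.T@r
    if plane is not None: return o+dr*(plane-o[2])/dr[2]
    z=z or np.median(d['range_z'][int(v)-1:int(v)+2,int(u)-1:int(u)+2]); return o+dr*z
def px(d,P): return cv2.projectPoints(np.array(P,float).reshape(-1,3),np.array(d['rvec'],float),np.array(d['tvec'],float),K(d),np.array(d['distortion'],float))[0].reshape(-1,2)
E
python3 - <<'E'
from h import *
for n in('scene','top'):
    d=snap(n,n+'0'); print(d['fovy'],d['cx'],d['cy'],d['distortion'],d['rvec'],d['tvec'])
print(telemetry.read_state())
E
```

```text
51.022208416624856 327.6168412390134 231.99746814839597 [-0.11206054  0.          0.          0.          0.        ] [ 1.86303665  1.78880805 -0.64565682] [-0.02429496 -0.34989471  1.42391961]
53.06154867747418 322.80988173047837 244.68731305453636 [-0.11954456  0.          0.          0.          0.        ] [ 2.16145549 -2.19660223  0.14342311] [-0.0073752   0.49509584  1.00685933]
{'time_s': 0.1, 'joint_positions': array([-1.16900087e+00,  2.60613909e-01, -1.39246507e-01,  1.17270746e+00,
       -2.60335727e-05,  1.57080834e+00]), 'qvel': array([ 0.00108815, -0.00232876,  0.00320353,  0.00086031, -0.00136757,
       -0.00144196]), 'effort': array([-1.37311099e-04, -4.06509447e+01,  2.54527134e+01,  1.01208329e-02,
       -3.83515248e-05,  3.93796441e-06]), 'eef_pos': array([ 0.20511488, -0.48274057,  0.30314791]), 'orientation': array([[ 3.91059769e-01, -9.20365006e-01, -7.16763816e-04],
       [-9.20363580e-01, -3.91060425e-01,  1.62028554e-03],
       [-1.77155207e-03,  2.60548224e-05, -9.99998430e-01]]), 'ft_force': array([-0.04537856,  0.20989855, -0.1788935 ]), 'ft_torque': array([-0.03036606, -0.082043  ,  0.01756142]), 'width': 1.003688247179743}
```

View pics/scene0.png

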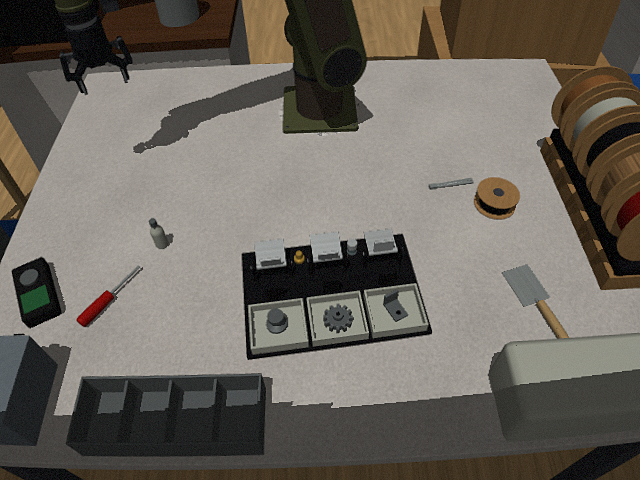

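View pics/top0.png

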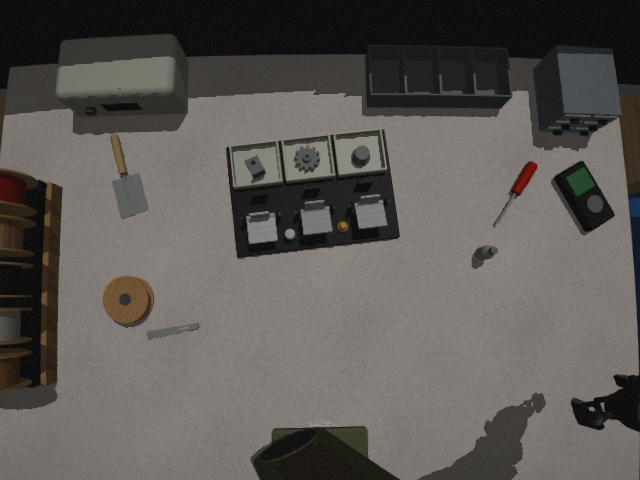

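The gear is in the middle tray (scene 338,318; top 307,158), so the middle tag is the one to flip. I'll enlarge the rack next.

```bash
python3 - <<'E'
from h import *
d=load('top0'); c=d['color'][120:265,220:405]; cv2.imwrite('pics/tc.png',cv2.resize(cv2.convertScaleAbs(c,alpha=1.6,beta=20),None,fx=4.3,fy=4.1,interpolation=cv2.INTER_CUBIC))
d=load('scene0'); c=d['color'][225:365,235:435]; cv2.imwrite('pics/sc.png',cv2.resize(cv2.convertScaleAbs(c,alpha=1.5,beta=20),None,fx=4,fy=4,interpolation=cv2.INTER_CUBIC))
E
```

```text
(no output)
```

View pics/tc.png

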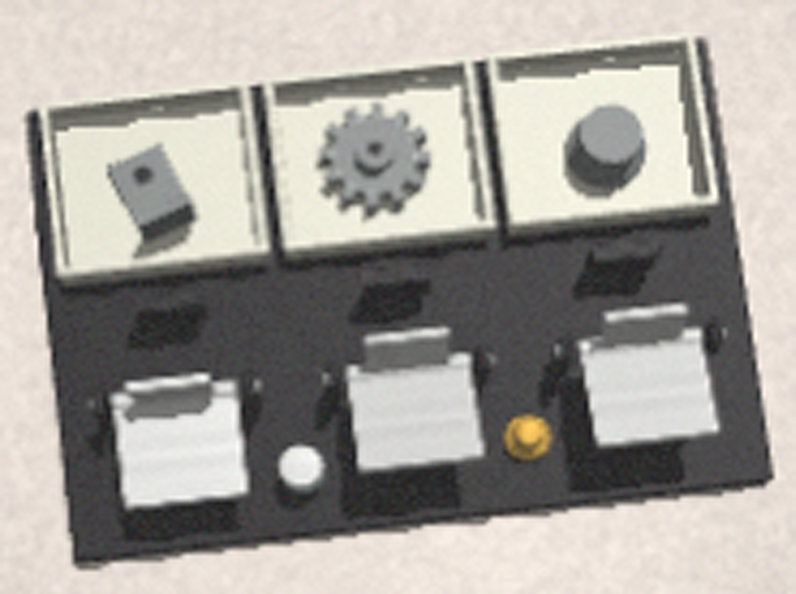

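View pics/sc.png

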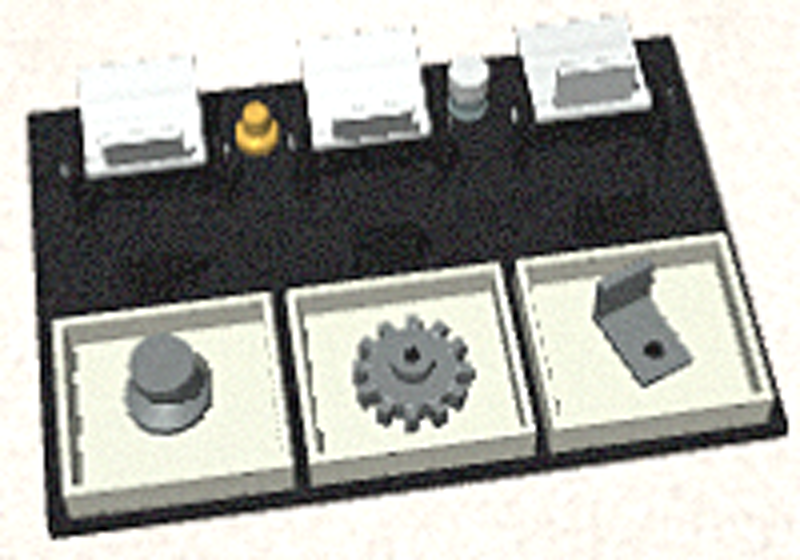

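```bash
python3 - <<'E'
from h import *
from scipy.optimize import least_squares
C=np.array([[175,180,12],[175,-180,12],[-75,-180,12],[-75,180,12]])/1e3
T=load('top0');S=load('scene0')
ut=np.array([[30,112],[705,40],[772,483],[80,565]])/[4.3,4.1]+[220,120]
us=np.array([[787,435],[50,535],[27,113],[670,37]])/4+[235,225]
def tf(p,P): c,s=np.cos(p[2]),np.sin(p[2]); return P@np.array([[c,s,0],[-s,c,0],[0,0,1]])+[p[0],p[1],0]
ft=lambda p:(px(T,tf(p,C))-ut).ravel(); fs=lambda p:(px(S,tf(p,C))-us).ravel()
for f in(ft,fs,lambda p:np.r_[ft(p),fs(p)]):
    r=least_squares(f,[.5,0,.0]); print(r.x,np.round(r.fun,1))
p=r.x; np.save('rack.npy',p)
# depth cloud in rack frame
for n,d in(('T',T),('S',S)):
    print(n)
    R=cv2.Rodrigues(np.array(d['rvec'],float))[0]; t=np.array(d['tvec'],float).ravel()
    v,u=np.mgrid[0:480,0:640]; z=d['range_z'].ravel()
    q=cv2.undistortPoints(np.c_[u.ravel(),v.ravel()].astype(float)[:,None],K(d),np.array(d['distortion'],float))[:,0]
    W=(np.c_[q,np.ones(len(q))]*z[:,None]-t)@R
    W=W[z>0]; c,s=np.cos(p[2]),np.sin(p[2]); L=(W-[p[0],p[1],0])@np.array([[c,-s,0],[s,c,0],[0,0,1]])*1e3
    for y in(115,0,-115):
        m=(abs(L[:,1]-y)<16)&(L[:,0]>-75)&(L[:,0]<60)&(L[:,2]>25)
        Q=L[m]; Q=Q[np.argsort(Q[:,0])]; print(y); print(np.round([b.mean(0) for b in np.array_split(Q,9)],0).tolist())
        k=(Q[:,0]<-8); a=np.polyfit(Q[k,0],Q[k,2],1); print('slope ang',np.arctan(-a[0]),'z at0',a[1], Q[:,2].max())
E
```

```text
[ 0.56400236 -0.00061178  0.1072647 ] [-0.9  0.   0.9 -0.5  1.3  0.2 -1.2  0.2]
[0.56765422 0.00426767 0.10498064] [ 1.3 -0.3 -1.3  0.2 -0.6 -0.1  0.6 -0.4]
[0.56576516 0.00203065 0.10620017] [-2.  -0.8 -0.2 -1.2  0.1 -0.5 -2.5 -0.7  0.1 -1.2 -2.3 -0.6 -1.6 -0.7
 -0.5 -1.1]
T
115
[[-52.0, 115.0, 52.0], [-44.0, 115.0, 59.0], [-35.0, 115.0, 58.0], [-26.0, 116.0, 58.0], [-17.0, 114.0, 58.0], [-8.0, 116.0, 58.0], [-1.0, 115.0, 72.0], [24.0, 115.0, 66.0], [51.0, 114.0, 50.0]]
slope ang -0.10601026771424871 z at0 60.482994737701524 95.64137811857555
0
[[-51.0, 0.0, 56.0], [-44.0, -0.0, 72.0], [-33.0, 0.0, 69.0], [-23.0, -1.0, 65.0], [-13.0, 1.0, 62.0], [-2.0, -0.0, 61.0], [5.0, 0.0, 75.0], [22.0, 1.0, 75.0], [50.0, -1.0, 48.0]]
slope ang -0.043752057582441724 z at0 66.47642757479329 92.5507459486018
-115
[[-52.0, -115.0, 55.0], [-44.0, -115.0, 70.0], [-33.0, -115.0, 67.0], [-23.0, -115.0, 64.0], [-13.0, -115.0, 62.0], [-3.0, -115.0, 60.0], [4.0, -116.0, 76.0], [22.0, -115.0, 73.0], [51.0, -115.0, 50.0]]
slope ang -0.0730018390560113 z at0 66.15224657029255 93.17103441979599
S
115
[[-51.0, 114.0, 59.0], [-40.0, 116.0, 59.0], [-22.0, 114.0, 68.0], [-0.0, 116.0, 74.0], [1.0, 114.0, 76.0], [2.0, 115.0, 71.0], [41.0, 113.0, 53.0], [51.0, 114.0, 39.0], [53.0, 116.0, 42.0]]
slope ang -0.0319433956408216 z at0 60.401226516118264 94.47533588183109
0
[[-49.0, -0.0, 73.0], [-39.0, -0.0, 71.0], [-30.0, 0.0, 68.0], [-21.0, -0.0, 65.0], [-3.0, 1.0, 61.0], [7.0, 0.0, 79.0], [32.0, -0.0, 68.0], [51.0, 1.0, 41.0], [53.0, -1.0, 41.0]]
slope ang 0.29798525524994673 z at0 58.522629219251925 92.56549117426222
-115
[[-49.0, -115.0, 71.0], [-39.0, -115.0, 69.0], [-30.0, -115.0, 66.0], [-21.0, -114.0, 64.0], [3.0, -114.0, 62.0], [7.0, -116.0, 82.0], [33.0, -114.0, 67.0], [52.0, -115.0, 41.0], [53.0, -115.0, 39.0]]
slope ang 0.2500679559608669 z at0 58.562329971972794 93.40571030400605
```

```bash
cat > go.py <<'E'
from h import *
from scipy.spatial.transform import Rotation as Ro
def goal(rx,rz,ry=0,tip=.073):
    """tool-frame delta to put closed fingertip centre at rack (rx,ry), rz above pivot (mm)"""
    p=np.load('rack.npy'); c,s=np.cos(p[2]),np.sin(p[2])
    R=np.array([[-s,c,0],[c,s,0],[0,0,-1]])
    P=np.array([p[0]+(c*rx-s*ry)/1e3,p[1]+(s*rx+c*ry)/1e3,.055+rz/1e3+tip])
    st=telemetry.read_state(); O=np.array(st['orientation'])
    return np.round(O.T@(P-st['eef_pos'])*1e3,1), np.round(Ro.from_matrix(O.T@R).as_rotvec(degrees=True),1)
def rackpos():
    p=np.load('rack.npy'); c,s=np.cos(p[2]),np.sin(p[2]); e=np.array(telemetry.read_state()['eef_pos'])-[p[0],p[1],.055+.073]
    return np.round([c*e[0]+s*e[1],-s*e[0]+c*e[1],e[2]],4)*1e3
E
python3 -c "
from go import *
print(goal(-25,110))"
```

```text
(array([-312.3, -497.6,   65.7]), array([-1.000e-01,  0.000e+00, -1.631e+02]))
```

Call:
{"fn": "jog_arm", "kwargs": {
  "delta_pos": [
    [-17,-27,0],
    [-34,-55,0],
    [-52,-83,0],
    [-69,-110,0],
    [-87,-138,0],
    [-104,-166,0],
    [-121,-193,0],
    [-139,-221,0],
    [-156,-249,0],
    [-173,-276,0],
    [-191,-304,0],
    [-208,-332,0],
    [-225,-359,0],
    [-243,-387,10],
    [-260,-415,20],
    [-278,-442,30],
    [-295,-470,45],
    [-312.3,-497.6,65],
    [-312.3,-497.6,65.7],
    [-312.3,-497.6,65.7]
  ],
  "twist": [
    [0,0,-9],
    [0,0,-18],
    [0,0,-27],
    [0,0,-36],
    [0,0,-45],
    [0,0,-54],
    [0,0,-63],
    [0,0,-72],
    [0,0,-81],
    [0,0,-90],
    [0,0,-100],
    [0,0,-109],
    [0,0,-118],
    [0,0,-127],
    [0,0,-136],
    [0,0,-145],
    [0,0,-154],
    [0,0,-163],
    [0,0,-163],
    [0,0,-163]
  ],
  "claw": [-1,-1,-1,-1,-1,-1,-1,-1,-1,-1,-1,-1,-1,-1,-1,-1,-1,-1,-1,-1],
  "force": 40
}}

```text
time_s: 2.6
eef_pos: [0.5403, -0.0008, 0.2377]
orientation: [[-0.104, 0.995, -0.002], [0.995, 0.104, 0.001], [0.001, -0.002, -1.0]]
ft_force: [0.1, -0.0, 0.8]
width: -0.002
```

```bash
python3 -c "
from go import *
print(goal(-16,29)); print(rackpos()); s=telemetry.read_state(); print(s['joint_positions'],s['width'],s['time_s'])
d=snap('scene','s1'); c=d['color'][100:300,200:460]; cv2.imwrite('pics/s1c.png',cv2.resize(cv2.convertScaleAbs(c,alpha=1.6,beta=20),None,fx=3,fy=3,interpolation=cv2.INTER_CUBIC))
p=s['eef_pos']; print(px(d,[p,p-np.array([0,0,.073]),p-np.array([0,0,.086])]))
d=snap('top','t1'); c=d['color'][110:270,210:410]; cv2.imwrite('pics/t1c.png',cv2.resize(cv2.convertScaleAbs(c,alpha=1.6,beta=20),None,fx=3.7,fy=3.7,interpolation=cv2.INTER_CUBIC))
"
```

```text
(array([ 0. ,  9.8, 80.7]), array([-0.1, -0.1, -0.1]))
[-2.560e+01 -1.000e-01  1.097e+02]
[-0.00199938  0.32361665 -0.2251483   1.02428741  0.00120324 -0.10626716] -0.0023906283651657194 2.6
[[323.37074161 186.93962955]
 [324.02003022 213.79179497]
 [324.12797452 218.24786881]]
```

View pics/s1c.png

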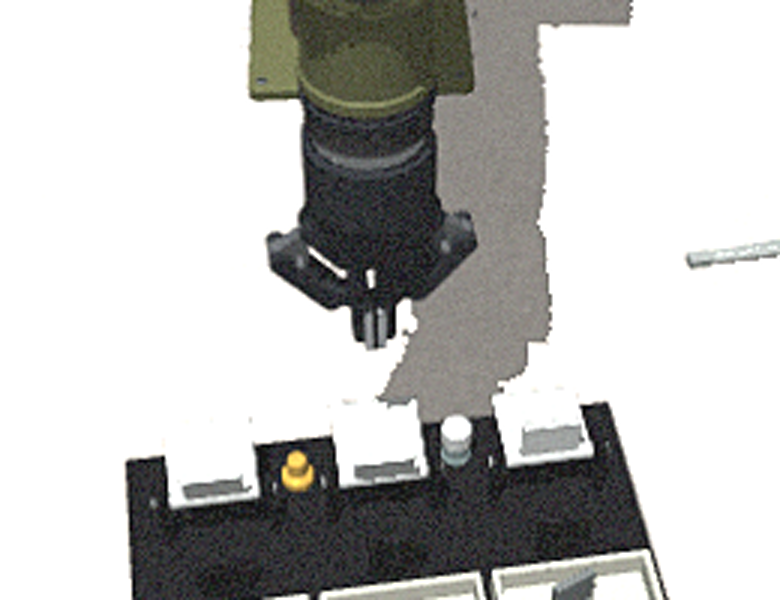

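View pics/t1c.png

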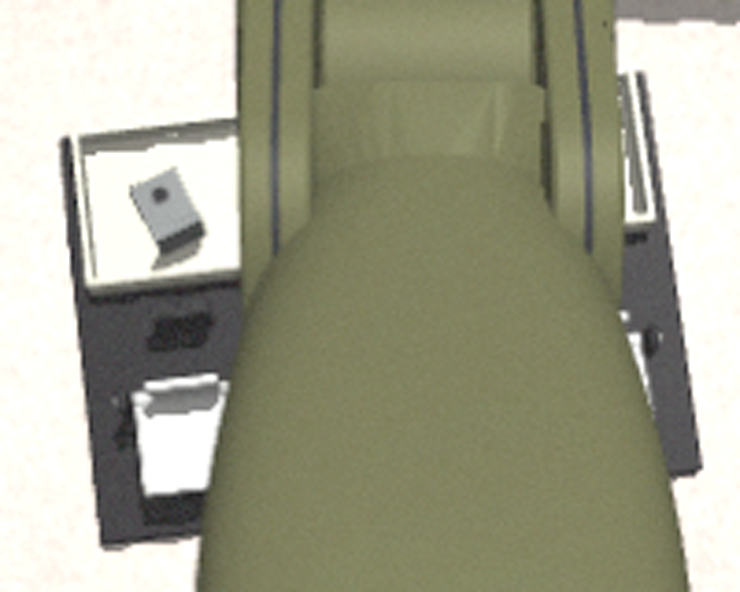

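The fingertips (scene ~325,215) are over the middle tag and agree with the 73 mm projection. Next I'll lower them between plate and tab and push the tab.

Call:
{"fn": "jog_arm", "kwargs": {
  "delta_pos": [
    [0,9.6,30],
    [0,9.6,60],
    [0,9.6,78],
    [0,9.6,81.7],
    [0,15,81.7],
    [0,20.6,81.7],
    [0,23.5,82.3],
    [0,26.3,83],
    [0,29,84.5],
    [0,31.4,85.9],
    [0,31.4,85.9]
  ],
  "twist": [
    [0,0,0],
    [0,0,0],
    [0,0,0],
    [0,0,0],
    [0,0,0],
    [0,0,0],
    [0,0,0],
    [0,0,0],
    [0,0,0],
    [0,0,0],
    [0,0,0]
  ],
  "claw": [-1,-1,-1,-1,-1,-1,-1,-1,-1,-1,-1]
}}

```text
time_s: 4.08
eef_pos: [0.572, 0.0022, 0.1523]
orientation: [[-0.103, 0.995, -0.0], [0.995, 0.103, 0.002], [0.002, -0.0, -1.0]]
ft_force: [0.3, 0.5, 1.0]
width: 0.001
```

```bash
cat > v.py <<'E'
from go import *
import sys
print(rackpos()); s=telemetry.read_state(); print(s['ft_force'],s['time_s'])
n=sys.argv[1]; d=snap('scene',n); c=d['color'][130:340,200:460]; cv2.imwrite(f'pics/{n}c.png',cv2.resize(cv2.convertScaleAbs(c,alpha=1.1),None,fx=3,fy=2.8,interpolation=cv2.INTER_CUBIC))
E
python3 v.py s2
```

```text
[ 6.2 -0.5 24.3]
[0.31207313 0.45190163 0.96346588] 4.075
```

View pics/s2c.png

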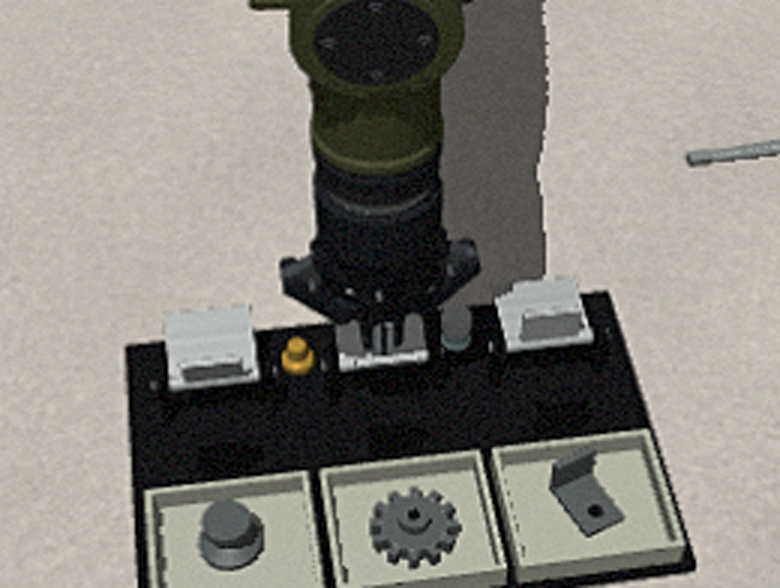

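The tab has moved forward under the fingertips (crop ~385,355). I'll continue the arc to near upright.

Call:
{"fn": "jog_arm", "kwargs": {
  "delta_pos": [
    [0,2,2],
    [0,4,4.3],
    [0,6,6.6],
    [0,7.5,9],
    [0,9,11.5],
    [0,10,14],
    [0,11,16.5],
    [0,11.3,18],
    [0,11.3,18]
  ],
  "twist": [
    [0,0,0],
    [0,0,0],
    [0,0,0],
    [0,0,0],
    [0,0,0],
    [0,0,0],
    [0,0,0],
    [0,0,0],
    [0,0,0]
  ],
  "claw": [-1,-1,-1,-1,-1,-1,-1,-1,-1]
}}

```text
time_s: 5.25
eef_pos: [0.5827, 0.0034, 0.1339]
orientation: [[-0.103, 0.995, -0.002], [0.995, 0.103, 0.001], [0.002, -0.002, -1.0]]
ft_force: [0.1, 0.3, -0.1]
width: 0.002
```

```bash
python3 v.py s3
```

```text
[17.  -0.5  5.9]
[ 0.06282119  0.33107235 -0.08059156] 5.25
```

View pics/s3c.png

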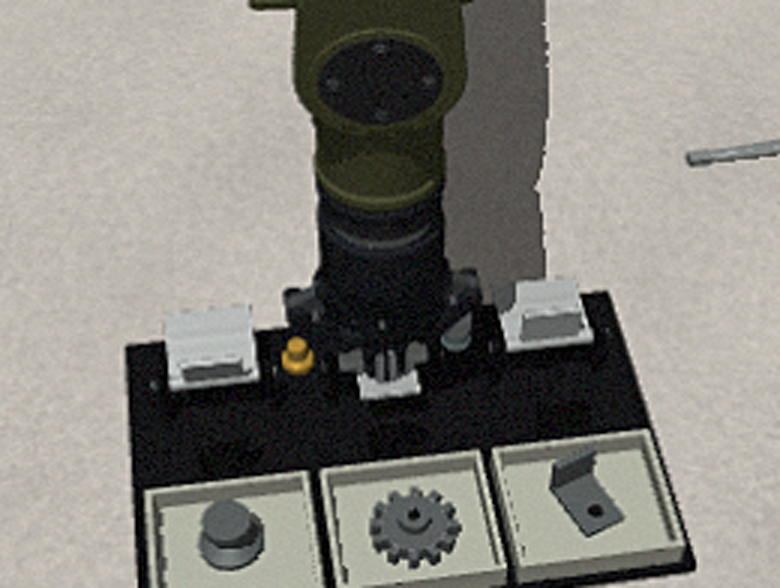

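The tab is now about level (crop 388,387), so the plate is near upright. I'll lift out and move behind it.

Call:
{"fn": "jog_arm", "kwargs": {
  "delta_pos": [
    [0,0,-20],
    [0,0,-50],
    [0,0,-80],
    [0,0,-85],
    [0,-30,-85],
    [0,-62,-85],
    [0,-70,-85],
    [0,-70,-85]
  ],
  "twist": [
    [0,0,0],
    [0,0,0],
    [0,0,0],
    [0,0,0],
    [0,0,0],
    [0,0,0],
    [0,0,0],
    [0,0,0]
  ],
  "claw": [-1,-1,-1,-1,-1,-1,-1,-1]
}}

```text
time_s: 6.3
eef_pos: [0.5128, -0.0041, 0.2186]
orientation: [[-0.103, 0.995, -0.002], [0.995, 0.103, 0.001], [0.002, -0.002, -1.0]]
ft_force: [0.6, 0.3, 0.3]
width: -0.002
```

```bash
python3 v.py s4; python3 - <<'E'
from h import *
p=np.load('rack.npy'); d=load('s4')
R=cv2.Rodrigues(np.array(d['rvec'],float))[0]; t=np.array(d['tvec'],float).ravel()
v,u=np.mgrid[0:480,0:640]; z=d['range_z'].ravel()
q=cv2.undistortPoints(np.c_[u.ravel(),v.ravel()].astype(float)[:,None],K(d),np.array(d['distortion'],float))[:,0]
W=(np.c_[q,np.ones(len(q))]*z[:,None]-t)@R; W=W[z>0]; c,s=np.cos(p[2]),np.sin(p[2]); L=(W-[p[0],p[1],0])@np.array([[c,-s,0],[s,c,0],[0,0,1]])*1e3
m=(abs(L[:,1])<28)&(L[:,0]>-20)&(L[:,0]<45)&(L[:,2]>25)&(L[:,2]<125); Q=L[m]; Q=Q[np.argsort(Q[:,2])]; print(np.round([b.mean(0) for b in np.array_split(Q,14)]).tolist())
E
```

```text
[-53.3  -0.4  90.6]
[0.61667471 0.26214844 0.33245271] 6.3
[[8.0, 2.0, 57.0], [10.0, -1.0, 60.0], [13.0, 0.0, 61.0], [20.0, 3.0, 62.0], [20.0, 0.0, 63.0], [11.0, 0.0, 65.0], [-2.0, 0.0, 70.0], [-3.0, 0.0, 76.0], [-4.0, -0.0, 82.0], [-4.0, -1.0, 88.0], [-5.0, 0.0, 94.0], [-6.0, 1.0, 100.0], [-7.0, -1.0, 106.0], [-9.0, -1.0, 110.0]]
```

View pics/s4c.png

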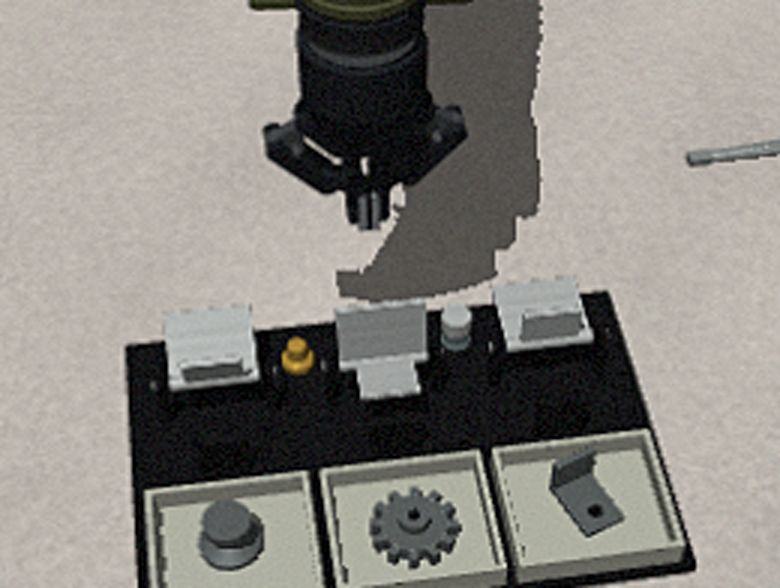

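Plate near upright (θ≈1.43; crop 380,335), with the arm behind it. Now I'll push the back face forward and over.

Call:
{"fn": "jog_arm", "kwargs": {
  "delta_pos": [
    [0,10,20],
    [0,13,45],
    [0,13.3,50.6],
    [0,24,50.6],
    [0,32,50.6],
    [0,38,50.6],
    [0,43,50.6],
    [0,47,50.6],
    [0,51,51.4],
    [0,55,52.4],
    [0,58.5,54],
    [0,62,55.6],
    [0,65.5,58],
    [0,68.7,60.3],
    [0,68.7,60.3]
  ],
  "twist": [
    [0,0,0],
    [0,0,0],
    [0,0,0],
    [0,0,0],
    [0,0,0],
    [0,0,0],
    [0,0,0],
    [0,0,0],
    [0,0,0],
    [0,0,0],
    [0,0,0],
    [0,0,0],
    [0,0,0],
    [0,0,0],
    [0,0,0]
  ],
  "claw": [-1,-1,-1,-1,-1,-1,-1,-1,-1,-1,-1,-1,-1,-1,-1]
}}

```text
time_s: 8.22
eef_pos: [0.5819, 0.0032, 0.1579]
orientation: [[-0.104, 0.995, -0.002], [0.995, 0.104, 0.001], [0.002, -0.002, -1.0]]
ft_force: [-0.2, 0.4, 0.0]
width: 0.002
```

```bash
python3 v.py s5
```

```text
[16.2 -0.5 29.9]
[-0.17926102  0.39213514  0.01538353] 8.225
```

View pics/s5c.png

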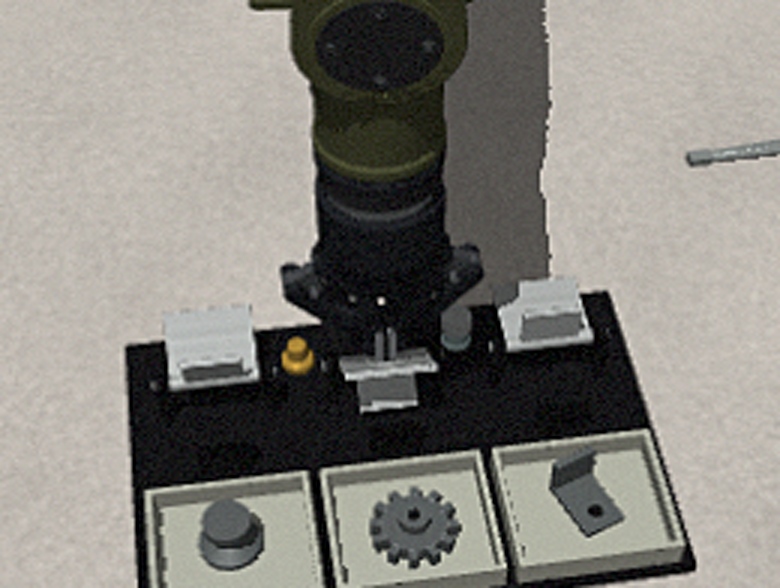

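The plate has tipped over past upright (crop 388,368). Continuing down.

Call:
{"fn": "jog_arm", "kwargs": {
  "delta_pos": [
    [0,2.5,2.7],
    [0,4.8,5.4],
    [0,7,9],
    [0,9,12.3],
    [0,10.5,16],
    [0,12,19.8],
    [0,13.5,22],
    [0,14.5,24],
    [0,15,24.5],
    [0,15,24.5]
  ],
  "twist": [
    [0,0,0],
    [0,0,0],
    [0,0,0],
    [0,0,0],
    [0,0,0],
    [0,0,0],
    [0,0,0],
    [0,0,0],
    [0,0,0],
    [0,0,0]
  ],
  "claw": [-1,-1,-1,-1,-1,-1,-1,-1,-1,-1]
}}

```text
time_s: 9.52
eef_pos: [0.5967, 0.0048, 0.1335]
orientation: [[-0.103, 0.995, -0.002], [0.995, 0.103, 0.002], [0.002, -0.002, -1.0]]
ft_force: [-0.2, 0.4, -0.9]
width: -0.005
```

```bash
python3 v.py s6
```

```text
[31.  -0.5  5.5]
[-0.20362206  0.41479367 -0.94704283] 9.525
```

View pics/s6c.png

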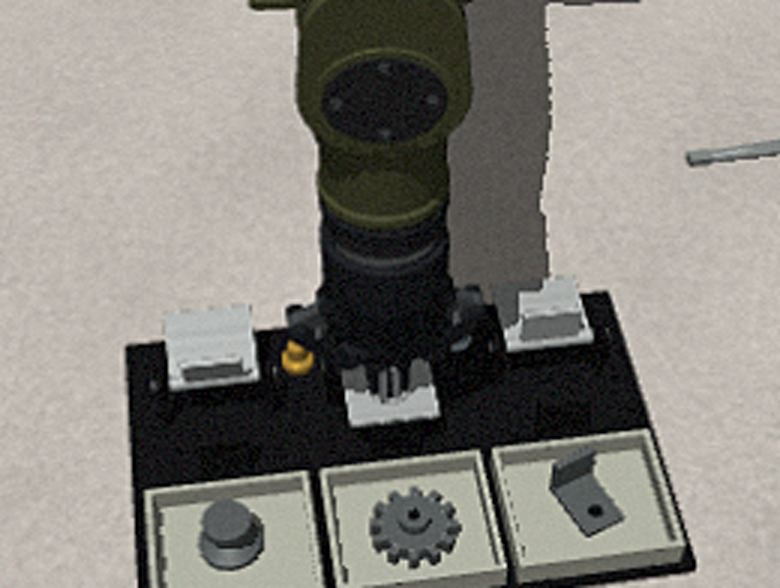

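Call:
{"fn": "jog_arm", "kwargs": {
  "delta_pos": [
    [0,3,0.5],
    [0,4,1],
    [0,4,1.5],
    [0,4,2],
    [0,4,2]
  ],
  "twist": [
    [0,0,0],
    [0,0,0],
    [0,0,0],
    [0,0,0],
    [0,0,0]
  ],
  "claw": [-1,-1,-1,-1,-1]
}}

```text
time_s: 10.2
eef_pos: [0.6011, 0.0052, 0.1321]
orientation: [[-0.103, 0.995, -0.001], [0.995, 0.103, 0.002], [0.002, -0.001, -1.0]]
ft_force: [-0.7, -1.7, 4.6]
width: -0.001
```

Call:
{"fn": "jog_arm", "kwargs": {
  "delta_pos": [
    [0,0,1],
    [0,0,1.5],
    [0,0,2],
    [0,0,2]
  ],
  "twist": [
    [0,0,0],
    [0,0,0],
    [0,0,0],
    [0,0,0]
  ],
  "claw": [-1,-1,-1,-1]
}}

```text
time_s: 10.7
eef_pos: [0.6011, 0.0052, 0.1318]
orientation: [[-0.103, 0.995, 0.0], [0.995, 0.103, 0.002], [0.001, 0.0, -1.0]]
ft_force: [-2.7, -0.3, 12.8]
width: 0.0
```

At the stop: 12.8 N with only 0.3 mm more motion. I'll lift off and back away so I can look.

Call:
{"fn": "jog_arm", "kwargs": {
  "delta_pos": [
    [0,0,-10],
    [0,0,-40],
    [0,0,-90],
    [0,0,-120],
    [0,-50,-130],
    [0,-100,-130],
    [0,-160,-130],
    [0,-220,-130],
    [0,-240,-130],
    [0,-240,-130]
  ],
  "twist": [
    [0,0,0],
    [0,0,0],
    [0,0,0],
    [0,0,0],
    [0,0,0],
    [0,0,0],
    [0,0,0],
    [0,0,0],
    [0,0,0],
    [0,0,0]
  ],
  "claw": [-1,-1,-1,-1,-1,-1,-1,-1,-1,-1]
}}

```text
time_s: 11.95
eef_pos: [0.3617, -0.0199, 0.262]
orientation: [[-0.103, 0.995, 0.001], [0.995, 0.103, 0.002], [0.001, 0.001, -1.0]]
ft_force: [0.3, -1.0, -0.2]
width: -0.001
```

```bash
python3 v.py s7; python3 - <<'E'
from h import *
p=np.load('rack.npy')
for d in (load('s7'),snap('top','t7')):
    R=cv2.Rodrigues(np.array(d['rvec'],float))[0]; t=np.array(d['tvec'],float).ravel()
    v,u=np.mgrid[0:480,0:640]; z=d['range_z'].ravel()
    q=cv2.undistortPoints(np.c_[u.ravel(),v.ravel()].astype(float)[:,None],K(d),np.array(d['distortion'],float))[:,0]
    W=(np.c_[q,np.ones(len(q))]*z[:,None]-t)@R; W=W[z>0]; c,s=np.cos(p[2]),np.sin(p[2]); L=(W-[p[0],p[1],0])@np.array([[c,-s,0],[s,c,0],[0,0,1]])*1e3
    m=(abs(L[:,1])<26)&(L[:,0]>-5)&(L[:,0]<60)&(L[:,2]>45)&(L[:,2]<125); Q=L[m]; Q=Q[np.argsort(Q[:,0])]; print(np.round([b.mean(0) for b in np.array_split(Q,8)]).tolist())
    k=(Q[:,0]>2)&(Q[:,0]<52)&(abs(Q[:,1])>16); print(np.polyfit(Q[k,0],Q[k,2],1))
E
```

```text
[-2.052e+02 -1.000e-01  1.340e+02]
[ 0.31399107 -0.96706961 -0.18679392] 11.95
[[-0.0, 0.0, 59.0], [7.0, -0.0, 59.0], [16.0, 0.0, 59.0], [24.0, 0.0, 59.0], [32.0, -1.0, 59.0], [40.0, 0.0, 59.0], [47.0, -0.0, 57.0], [53.0, 1.0, 55.0]]
[-1.43949128e-02  5.86730982e+01]
[[-1.0, 0.0, 59.0], [7.0, -0.0, 58.0], [15.0, 0.0, 58.0], [22.0, 0.0, 59.0], [29.0, -0.0, 59.0], [37.0, 1.0, 58.0], [45.0, -0.0, 58.0], [52.0, -0.0, 58.0]]
[-1.31066444e-02  5.79688489e+01]
```

View pics/s7c.png

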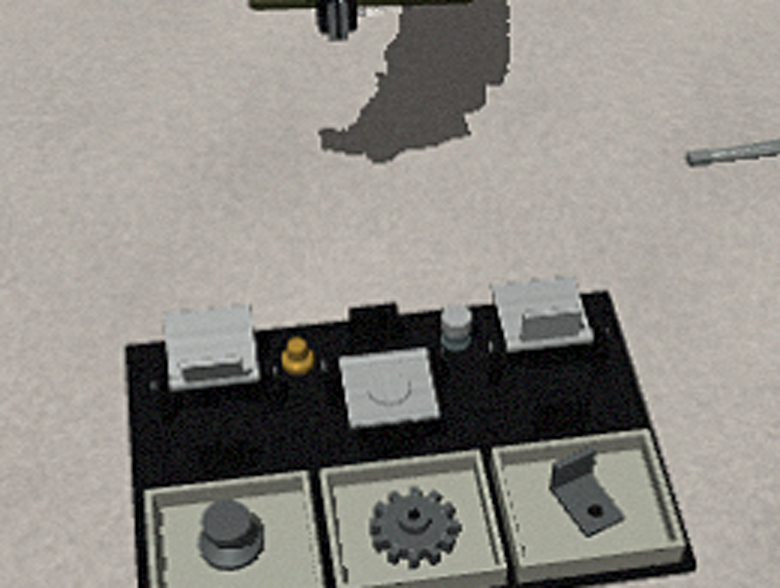

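View pics/s7.png

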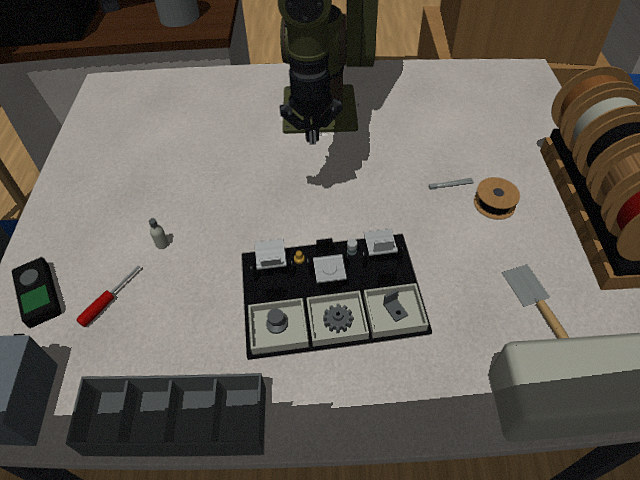

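The middle tag lies flat with its disc up (crop 388,395; scene 330,268). The other tags, the parts and the bystanders look unmoved.

```bash
python3 -c "
from h import *
print(ticket.job_done())"
```

```text
the job is handed in; nothing more can be done
None
```

The gear was in the middle tray, so I flipped the middle tag and handed the job in at about 12 s on the robot's clock.

- **The flip:** With the gripper shut, I pushed the thumb tab with the fingertips until the plate was nearly upright. I then went behind the plate, pushed it over its hinge, and pressed it down onto the far rest. The final press reached 12.8 N with only 0.3 mm of further motion.
- **Middle tag:** After backing the arm away, the scene picture shows the raised disc facing up. A depth fit from each camera puts the plate flat to within about 0.015 rad.
- **Everything else:** By eye in the scene picture, the left and right tags are still on their near side, and the printed parts, nozzle pot, thumb nut and other objects are where they were. I did not run a numerical before/after comparison of their positions.
- **Disagreement:** The rack position fitted from each camera alone differed by about 6 mm between the two. I used the joint fit, and the contacts came where it predicted. No check failed.

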